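# Tip the narrow slate slab up against the backboard of the display stand

### The arm

A 7-joint arm with a two-finger parallel gripper is mounted at the origin on the work surface. World frame = base frame: x ahead of the robot, y to its left, z up, the work surface at z = 0. Lengths are in mm, angles in rad, forces in N, time in s.
With the tool pointing down it reaches from about 400 to 875 mm from the base axis. Payload 4.4 kg.
Tool frame: the origin (TCP) lies midway between the tips of the shut fingers; the grasp point (between the pads) lies 19 mm behind it (ctrl.grip_point_offset is the distance from the TCP to the grasp point, in mm); z points along the fingers, x is the direction in which the jaws open and shut, and the axes are right-handed (so a half turn about z gives the same grasp; the last joint's range is limited). The gripper opens to 85 mm and grips with 20 to 120 N. Pads are 22 mm wide; open, the fingers measure 114 mm over their backs; the gripper's body (76 mm by 85 mm) begins 54 mm behind the grasp point. The pads swing forward as they close: fully open they stand 13 mm farther back than shut.
Start: joints at [-1.318, 0.628, 0.038, 1.517, -0.027, 0.996, -0.02], TCP at [203.704, 617.27, 231.313] pointing down, gripper open.
Joint ranges: [-3.06, 3.06], [-0.37, 2.12], [-1.25, 1.32], [0.18, 2.47], [-1.1, 4.24], [0.23, 1.98], [-2.94, 2.94]. Speed limits (rad/s): [2.57, 2.57, 3.14, 3.14, 3.14, 3.14, 3.14].

### API

Orientations are given as [roll, pitch, yaw] about the fixed x, y, z axes, in that order (R = Rz(yaw) Ry(pitch) Rx(roll)).
In Python, from cell import ctrl, viewer gives the robot as it stands.
- The arm moves only by the tool apply_moves, never from a script. Its argument "series" is a list that holds one entry, the list of rows, each a list of 6 numbers: the shift along the tool's x, y, z normalised to -1 to 1, where 1 is 50 mm, then the turn, a rotation vector about the tool's x, y, z normalised to -1 to 1, where 1 is 6 degrees. In form: [[[tx, ty, tz, rx, ry, rz], ...]]. A call has exactly 5 rows; each row shifts and turns the commanded pose from where the row before left it, along the tool's axes as they then stand; what a row does not reach is not made up. A row lasts 1/8 s, in which the tool goes at most 62.5 mm and 10.7 degrees, less where a joint would pass 70% of its speed; a pose out of reach is approached as far as the arm can. A call with a number of a shift or a turn outside -1 to 1 is refused whole. A call with a gripper value outside its range is refused whole. "claw" is the gripper command: -1 is shut, 1 is fully open, values between are in proportion, set as the call begins (left out, the last holds). The fingers move at their own pace and stop on an object; the grip force is fixed at half the most. Time passes only in rows, so rows that do not move let the fingers close, or fill a call up. It gives the time, the measured TCP pose, the force and the opening at its end, in the units of the state.
- ctrl.read_state(): the state, without advancing time (a new reading comes with each control period).
- viewer.get_image(name): name is "side" or "top" or "wrist"; returns the picture (420x560x3 uint8, blue, green, red); there is no depth.
- viewer.camera_info(name): a dict with "K" (3x3 intrinsics, pixels), "R" (3x3) and "t" (3): a world point X has camera coordinates R X + t. Camera axes: x right, y down, z forward; pixel columns grow to the right and rows downward; lengths in mm; the calibration is good to about 2 mm. A picture is of the moment at which its call begins: read the wrist's pose just before it. camera_info takes no time and is no camera call; for the wrist camera it gives the pose at the moment of the call.
- ctrl.finish_job(): hands the job in, once; it reports no verdict.
Trained networks look in the newest picture that a camera, given by its name, has taken for a name from the list of things; names that differ only in an ending like _2 or _b are one class to them, and where a whole thing is asked for, a point or a joint stands for the part that bears it (a point fixed in the world has none). Each returns a list of dicts, best first, with "score" (0 to 1); they miss things now and then, are a little off and sometimes report something else, mostly with a low value. They report only what shows in the picture. A call takes as long as a camera call. They do not tell look-alikes from the thing itself.
- viewer.find_in(camera, label): "location" ([column, row] as shares, 0 to 1, of the picture: columns of its width, rows of its height, amid what is visible of it).
The state is a dict: "clock": time; "qpos": joint angles; "qd": joint speeds; "tau": joint torques, N m; "eef_pos": TCP position; "tool_rot": TCP orientation; "force": force on the tool from outside, world axes, zero at the start; "torque": the same for the moment, N m; "width": finger opening in mm.
Only numpy, scipy, OpenCV 4.12 (cv2) and the standard library are available. Lean on these libraries where they do the work, as an engineer would, in place of code of your own. Each camera call takes 0.05 s, during which the arm holds its last target. There are 200 camera calls.

### The job

Two slate slabs are lying flat on the ledge of the wooden display stand. Stand the narrower one up for show: push it up to the backboard and tip it up on the edge next to the board until it leans upright against the board by itself, keeping that edge down on the ledge all the while. Leave the wider slab lying as it is.

Things in the scene. Friction and masses are not known exactly. Their poses are not given: they have to be found in the camera images.
- narrow_slab: dark grey slate slab, 140 mm long (x), 60 wide (y), 8 thick (z), 0.13 to 0.25 kg. Origin: centre of its underside. Lies flat on the ledge, yaw within 5 degrees of the stand's, +x end 5 to 20 mm short of the backboard; its -x end juts out 40 to 55 mm beyond the ledge's front, open air below. On either side of the wide slab, 40 mm or more from it. It tips about its +x end: the -x end rises
- wide_slab: the bystander slab: same slate, length and thickness but 100 mm wide; lies flat on the same ledge in the same way. Origin: centre of its underside; x along its length. Must stay as it is
- stand: fixed wooden stand. Origin on the table; x from its open front to the backboard (to the robot's left, within 20 degrees), y along it, z up. Solid ledge 360 mm long (y), top at z = 60 mm, upright front face at x = -55 mm, ending at the backboard's foot at x = +50 mm. The flat backboard, 110 mm high, leans back from there 12 degrees (away from the slabs), so a slab stood against it stays by its weight
- narrow_foot (a point): point on the narrow slab: middle of the lower edge of its +x end (70 mm along +x from its origin, on its underside), the edge that it pivots on
Things that resemble listed ones, but are neither listed nor needed, are in the scene too. Leave any blue or yellow look-alike of the narrow_slab alone.

How it is judged:
By the outcome, as a careful person would: the job done as asked, in the order asked, and still so for the second after the job is handed in, with the robot touching nothing.
It also fails if it takes over 35 s, if anything falls off the work surface, if the arm or the gripper's body presses on something with over 40 N, if the wrist force passes 120 N, or if a joint passes its speed limit or range.

## Working session

There is one attempt and no reset: what is moved stays moved. The work goes in short steps, Python scripts to look and compute and a tool call to move; the robot and the scene stay as the last step left them, time stands still between calls to the robot, and variables do not carry over. Pictures are saved under pics/ and viewed, about 8 in all and at most 12, crops included, and the job is handed in when it is done.

Besides the shell and the picture viewer there is one more tool, called after "Call:" as name([rows], argument=value, ...), one row to a line, values as JSON. apply_moves: Moves the arm, as the interface text tells. Scaled input: -1 to 1 covers 50 mm each way for a shift and 6 degrees each way for a turn. Its arguments: {"type":"object","properties":{"series":{"type":"array","items":{"type":"array","items":{"type":"array","items":{"type":"number"}}}},"claw":{"type":"number"}},"required":["series"]}

```bash
mkdir -p pics; ls; python3 - <<'E'
from cell import ctrl, viewer
import cv2, numpy as np
print(ctrl.read_state())
ims=[]
for n in ("side","top"):
    im=viewer.get_image(n); cv2.imwrite(f"pics/{n}0.png",im)
    c=viewer.camera_info(n); print(n,np.array(c["K"]).round(1).tolist(),np.array(c["R"]).round(4).tolist(),np.array(c["t"]).round(1).tolist())
    for l in ("narrow_slab","wide_slab","stand","narrow_foot"):
        print(n,l,[(round(d["score"],2),round(d["location"][0]*560),round(d["location"][1]*420)) for d in viewer.find_in(n,l)])
    ims.append(im)
E
```

```text
pics
{'clock': 0.0, 'qpos': array([-1.31781475,  0.62931285,  0.03842289,  1.51836292, -0.02698389,
        0.99631035, -0.01998351]), 'qd': array([-0.0012892 , -0.00037955,  0.00077661,  0.00084694, -0.00150632,
       -0.00028658, -0.00055904]), 'tau': array([ 1.49327479e-04, -5.63412237e+01,  1.22614201e+00, -1.93449587e+01,
        1.09730568e-02,  1.04677887e-02, -1.42404573e-06]), 'eef_pos': array([203.48711155, 616.67087806, 230.41194253]), 'tool_rot': array([3.14156735e+00, 1.87583755e-03, 1.25205552e+00]), 'force': array([ 0.01793897, -0.79889391, -0.31655251]), 'torque': array([-0.01119353,  0.00104948, -0.00284289]), 'width': 85.40912859976173}
side [[452.2, 0.0, 281.2], [0.0, 452.2, 204.3], [0.0, 0.0, 1.0]] [[0.9824, -0.1867, -0.0054], [-0.1113, -0.5618, -0.8197], [0.1501, 0.8059, -0.5727]] [-520.9, 56.3, 1162.5]
side narrow_slab [(0.71, 198, 255), (0.7, 269, 195), (0.62, 151, 325), (0.55, 420, 244)]
side wide_slab []
side stand [(0.78, 284, 163)]
side narrow_foot [(0.95, 151, 324), (0.79, 198, 258), (0.64, 321, 258), (0.64, 419, 246), (0.61, 267, 191)]
top [[388.0, 0.0, 280.5], [0.0, 388.0, 210.9], [0.0, 0.0, 1.0]] [[-0.0061, -0.9999, -0.0107], [-0.9851, 0.0078, -0.172], [0.1721, 0.0095, -0.985]] [-108.8, 507.2, 1097.3]
top narrow_slab [(0.94, 368, 317), (0.85, 322, 115), (0.79, 307, 283), (0.62, 325, 186), (0.6, 248, 219)]
top wide_slab [(0.96, 255, 171)]
top stand [(0.63, 220, 197)]
top narrow_foot [(0.95, 308, 282), (0.92, 366, 316), (0.68, 251, 220), (0.66, 319, 191), (0.66, 325, 119)]
```

View pics/side0.png

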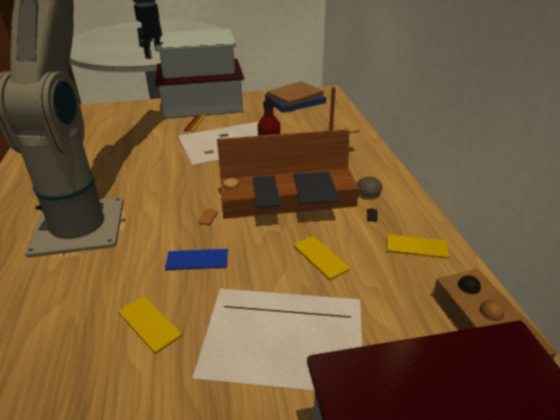

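View pics/top0.png

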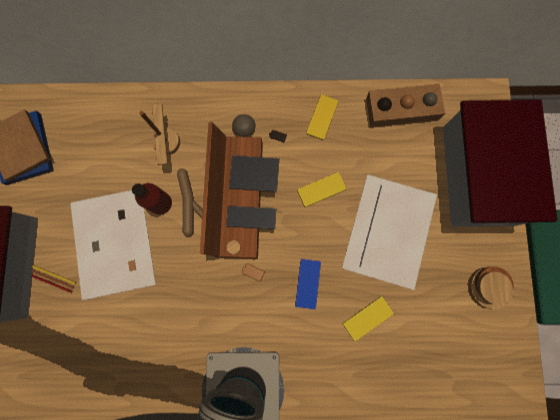

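Candidates for narrow_slab in the top picture are the grey slab at (251,217), the yellow slabs at (322,117), (322,188) and (368,318), the blue slab at (308,284), and the wide grey slab at (255,173). I choose the grey one at (251,217). It's on the ledge and narrower than the other grey slab. I'll check it in a close crop and measure it.

```bash
cat > h.py <<'E'
import cv2, numpy as np
from scipy.spatial.transform import Rotation as Ro
def ray(c,uv,z):
    K,R,t=(np.array(c[k],float) for k in("K","R","t")); t=t.ravel()
    o=-R.T@t; d=R.T@np.linalg.inv(K)@np.array([uv[0],uv[1],1.])
    return o+d*(z-o[2])/d[2]
def proj(c,X):
    K,R,t=(np.array(c[k],float) for k in("K","R","t")); p=K@(R@np.array(X,float)+t.ravel()); return p[:2]/p[2]
E
python3 - <<'E'
from cell import viewer
from h import *
c=viewer.camera_info("top"); im=cv2.imread("pics/top0.png")
x0,y0,x1,y1=195,110,300,270
cr=im[y0:y1,x0:x1].astype(int)
S=cv2.resize(im[y0:y1,x0:x1],None,fx=4,fy=4,interpolation=cv2.INTER_CUBIC)
b,g,r=[cv2.resize(im[y0:y1,x0:x1],None,fx=4,fy=4,interpolation=cv2.INTER_CUBIC)[...,i].astype(int) for i in range(3)]
m=((abs(r-b)<14)&(r<95)).astype(np.uint8)*255
m=cv2.morphologyEx(m,cv2.MORPH_OPEN,np.ones((9,9)))
for k in cv2.findContours(m,cv2.RETR_EXTERNAL,cv2.CHAIN_APPROX_NONE)[0]:
    if cv2.contourArea(k)<3000: continue
    px=(k[:,0,:]+.5)/4-.5+[x0,y0]
    P=np.array([ray(c,p,68)[:2] for p in px],np.float32)
    (cx,cy),(w,h),a=cv2.minAreaRect(P); print("rect",round(cx,1),round(cy,1),round(w,1),round(h,1),round(a,1),cv2.boxPoints(((cx,cy),(w,h),a)).round().tolist())
    cv2.drawContours(S,[k],-1,(0,255,0),1)
cv2.imwrite("pics/crop.png",S)
for n in ((236,247)),((262,257)),((257,138)):print(ray(c,n,60).round())
E
```

```text
rect 484.2 -27.2 137.0 57.6 86.3 [[451.0, -94.0], [509.0, -97.0], [517.0, 39.0], [460.0, 43.0]]
rect 614.9 -34.9 137.5 97.6 85.4 [[561.0, -100.0], [658.0, -107.0], [669.0, 30.0], [572.0, 38.0]]
[400.  15.  60.]
[371. -59.  60.]
[726. -43.  60.]
```

View pics/crop.png

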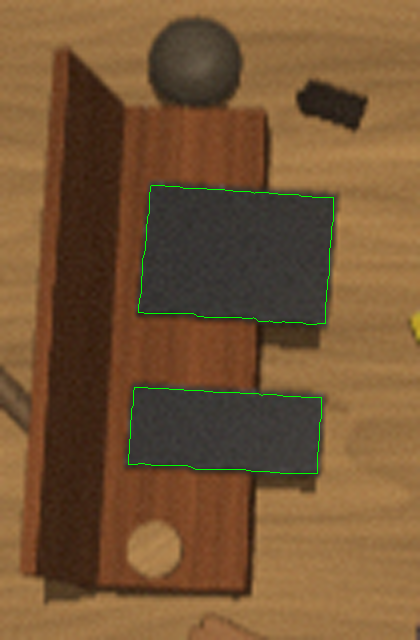

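The crop shows a 60×140 grey slab at crop (225,430), a wider slab above it, and a small wooden disc on the ledge below it at (153,548). The choice is right. Next I plan the transfer.

```bash
cat >> h.py <<'E'
def pose(s): return np.array(s["eef_pos"],float), Ro.from_euler("xyz",s["tool_rot"])
def goal(p,yaw,tilt):  # tool x at yaw (deg) in plan, tool z 'tilt' deg up from straight down towards stand board
    return np.array(p,float), Ro.from_euler("z",yaw,degrees=True)*Ro.from_euler("x",180+tilt,degrees=True)
def rows(a,b,n):
    P,R=a; w=(R.inv()*b[1]).as_rotvec()/n; out=[]
    for i in range(n):
        q=a[0]+(b[0]-a[0])*(i+1)/n
        d=R.inv().apply(q-P)/50; d=d.round(3); r=np.degrees(w)/6; r=r.round(3)
        out.append(d.tolist()+r.tolist()); P=P+R.apply(d*50); R=R*Ro.from_rotvec(np.radians(r*6))
    for i in range(0,n,5): print([[float(v) for v in x] for x in out[i:i+5]])
    print("max",np.abs(out).max()); return P,R
E
python3 - <<'E'
from cell import ctrl,viewer
from h import *
c=viewer.camera_info("top")
A,B=ray(c,(261.75,137),60),ray(c,(257.5,258),60); C,D=ray(c,(226.25,136.25),60),ray(c,(219.5,256.25),60)
print("front",A.round(),B.round(),"back",C.round(),D.round(), [np.degrees(np.arctan2(*(p-q)[[1,0]])).round(2) for p,q in((A,B),(C,D))])
s=ctrl.read_state(); a=pose(s); np.save("q0.npy",np.r_[s["qpos"],s["eef_pos"],s["tool_rot"]])
b=goal([520,180,300],20,0); e=rows(a,b,12-2); 
E
```

```text
front [729. -58.  60.] [368. -46.  60.] back [732.  49.  60.] [374.  62.  60.] [np.float64(-1.79), np.float64(-2.04)]
[[-0.632, 0.875, -0.137, -0.0, 0.0, 0.862], [-0.551, 0.928, -0.138, -0.0, 0.0, 0.862], [-0.465, 0.974, -0.137, -0.0, 0.0, 0.862], [-0.375, 1.012, -0.138, -0.0, 0.0, 0.862], [-0.282, 1.042, -0.137, -0.0, 0.0, 0.862]]
[[-0.187, 1.063, -0.138, -0.0, 0.0, 0.862], [-0.091, 1.076, -0.137, -0.0, 0.0, 0.862], [0.007, 1.079, -0.138, -0.0, 0.0, 0.862], [0.104, 1.075, -0.137, -0.0, 0.0, 0.862], [0.2, 1.06, -0.138, -0.0, 0.0, 0.862]]
max 1.079
```

Call:
apply_moves([
  [[-0.6,0.79,-0.14,0,0,0.86],[-0.52,0.84,-0.14,0,0,0.86],[-0.44,0.89,-0.14,0,0,0.86],[-0.36,0.93,-0.14,0,0,0.86],[-0.28,0.97,-0.14,0,0,0.86]],
], claw=1)

```text
clock: 1.12
eef_pos: [347.1, 411.8, 266.8]
tool_rot: [-3.141, -0.001, 0.799]
force: [0.3, 0.2, 0.5]
width: 85.5
```

Call:
apply_moves([
  [[-0.18,1,-0.14,0,0,0.86],[-0.1,1,-0.14,0,0,0.86],[0,1,-0.14,0,0,0.86],[0.1,1,-0.14,0,0,0.86],[0.2,1,-0.14,0,0,0.86]],
])

```text
clock: 1.75
eef_pos: [494.7, 207.4, 301.8]
tool_rot: [-3.141, -0.001, 0.349]
force: [0.8, 0.3, 0.1]
width: 85.5
```

```bash
cat >> h.py <<'E'
from scipy.optimize import least_squares
LO=np.array([-3.06,-.37,-1.25,.18,-1.1,.23,-2.94]);HI=np.array([3.06,2.12,1.32,2.47,4.24,1.98,2.94])
def fk(q,L):
    z=lambda a:Ro.from_euler("z",a); y=lambda a:Ro.from_euler("y",a); e=np.array([0,0,1.])
    R=z(q[0]+L[4])*y(q[1]); p=e*L[2]+R.apply(e*L[0]); R=R*z(q[2])*y(q[3]); p=p+R.apply(e*L[1])
    R=R*z(q[4])*y(q[5]); p=p+R.apply(e*L[3]); return p,R*z(q[6]+L[5])
def ik(g,q0,L):
    f=lambda q:np.r_[(fk(q,L)[0]-g[0])/100,(fk(q,L)[1].inv()*g[1]).as_rotvec(),.01*(q-q0)]
    r=least_squares(f,np.clip(q0,LO+.01,HI-.01),bounds=(LO,HI)); return r.x,np.abs(f(r.x)[:6]).max()
E
python3 - <<'E'
from cell import ctrl
from h import *
s=ctrl.read_state(); v=np.load("q0.npy"); D=[v,np.r_[s["qpos"],s["eef_pos"],s["tool_rot"]]]
print(s["qpos"].round(3))
f=lambda L:np.concatenate([np.r_[fk(d[:7],L)[0]-d[7:10],100*(fk(d[:7],L)[1].inv()*Ro.from_euler("xyz",d[10:])).as_rotvec()] for d in D]+[[.001*(L[3]-300)]])
r=min((least_squares(f,[420,400,360,300,2.57,y]) for y in(0,1.57,3.14)),key=lambda r:r.cost); L=r.x; print("L",L.round(3),"cost",r.cost, f(L).round(2)); np.save("L.npy",L)
q=s["qpos"]
for g in [((478,-145,250),-3.5,0),((478,-150,200),-3.5,35),((478,-140,95),-3.5,65),((482,-59,52),-3.5,65),((482,-59,60),-3.5,35),((485,-20,150),-3.5,20),((488,40,170),-3.5,-25),((488,40,250),-3.5,-25)]:
    q,e=ik(goal(*g),q,L); print(g,q.round(2),round(e,4))
E
```

```text
[-0.689  0.403  0.345  1.748 -0.157  1.017  0.063]
L [ 3.1850170e+03 -1.5130480e+03 -2.3544323e+04 -2.0249168e+04
  2.6200000e+00  4.1610000e+00] cost 27055.617233345314 [ 1.1490e+01 -4.9340e+01 -1.2762e+02  1.0000e-02 -1.0000e-02 -9.0320e+01
 -4.4470e+01  1.6010e+01  1.2762e+02 -5.0000e-02  3.0000e-02  9.0320e+01
 -2.0550e+01]
((478, -145, 250), -3.5, 0) [-1.32  0.41  0.32  1.61 -0.14  1.14  0.7 ] 0.0009
((478, -150, 200), -3.5, 35) [-0.88  0.63  1.32  2.46 -1.1   0.85  2.94] 0.48
((478, -140, 95), -3.5, 65) [-0.84  0.66  1.32  2.42 -1.1   0.89  2.94] 0.9996
((482, -59, 52), -3.5, 65) [-0.83  0.67  1.32  2.4  -1.1   0.91  2.94] 1.0015
((482, -59, 60), -3.5, 35) [-0.84  0.67  1.32  2.4  -1.1   0.9   2.94] 0.4784
((485, -20, 150), -3.5, 20) [-0.87  0.65  1.32  2.44 -1.1   0.87  2.94] 0.2218
((488, 40, 170), -3.5, -25) [-3.06  0.55  1.32  2.13 -0.72  1.06  0.31] 0.3425
((488, 40, 250), -3.5, -25) [-3.06  0.52  1.32  2.15 -0.7   1.03  0.31] 0.3449
```

```bash
cat > fit.py <<'E'
from cell import ctrl
from h import *
import h, itertools
s=ctrl.read_state(); v=np.load("q0.npy"); D=[v,np.r_[s["qpos"],s["eef_pos"],s["tool_rot"]]]
res=[]
for S in itertools.product([-1,1],repeat=4):
    sg=np.array([S[0],1,S[1],1,S[2],1,S[3]])
    f=lambda L:np.concatenate([np.r_[fk(d[:7]*sg,L)[0]-d[7:10],100*(fk(d[:7]*sg,L)[1].inv()*Ro.from_euler("xyz",d[10:])).as_rotvec()] for d in D]+[[.001*(L[3]-300)]])
    for a in(0,1.57,3.14,-1.57):
      for y in(0,1.57,3.14,-1.57):
        r=least_squares(f,[420,400,360,300,a,y]); res.append((r.cost,S,r.x))
res.sort(key=lambda r:r[0])
for r in res[:4]: print(round(r[0],4),r[1],r[2].round(3))
E
python3 fit.py
```

```text
3.7677 (-1, -1, -1, -1) [ 5.47543e+02  3.90892e+02 -3.50952e+02 -3.53187e+02 -4.40000e-02
  3.09700e+00]
3.7677 (-1, -1, -1, -1) [ 547.543  390.892 -350.959 -353.194   -6.327   -3.186]
3.7677 (-1, -1, -1, -1) [ 5.47543e+02  3.90892e+02 -3.50943e+02 -3.53178e+02 -4.40000e-02
  3.09700e+00]
3.7677 (-1, -1, -1, -1) [ 5.47543e+02  3.90892e+02 -3.50967e+02 -3.53202e+02 -4.40000e-02
 -3.18600e+00]
```

```bash
cat > h2.py <<'E'
from h import *
import h
SG=np.array([-1,1,-1,1,-1,1,-1])
L=np.array([480,440,330,330,0,np.pi])
try: L=np.load("L.npy")
except Exception: pass
def FK(q,L=None): return fk(np.asarray(q)*SG,globals()["L"] if L is None else L)
def IK(g,q0,w=.01):
    f=lambda q:np.r_[(FK(q)[0]-g[0])/100,(FK(q)[1].inv()*g[1]).as_rotvec(),w*(q-q0)]
    r=least_squares(f,np.clip(q0,LO+.03,HI-.03),bounds=(LO+.02,HI-.02)); return r.x,np.abs(f(r.x)[:6]).max()
E
python3 - <<'E'
from h import *
import os; os.remove("L.npy")
from cell import ctrl
import h2; from h2 import *
s=ctrl.read_state(); v=np.load("q0.npy"); D=[v,np.r_[s["qpos"],s["eef_pos"],s["tool_rot"]]]
f=lambda L:np.concatenate([np.r_[FK(d[:7],L)[0]-d[7:10],100*(FK(d[:7],L)[1].inv()*Ro.from_euler("xyz",d[10:])).as_rotvec()] for d in D]+[[.01*(L[3]-330),.03*(L[0]-L[1]-30)]])
r=least_squares(f,[480,440,330,330,0,np.pi]); print(r.x.round(3),r.fun.round(2)); np.save("L.npy",r.x); h2.L=r.x
rng=np.random.default_rng(0)
for g in [((478,-120,85),-3.5,65),((482,-59,52),-3.5,65),((482,-59,55),-3.5,45),((482,-67,45),-3.5,30),((482,-60,45),-3.5,15),((485,-20,150),-3.5,20),((485,-20,150),-3.5,-20),((488,40,170),-3.5,-10),((488,40,170),-3.5,-30),((488,40,170),-3.5,-55),((488,40,170),-3.5,-75)]:
    best=[]
    for k in range(25):
        q,e=IK(goal(*g),s["qpos"] if k==0 else rng.uniform(LO,HI),.001)
        if e<.01: best.append((np.abs(q-s["qpos"]).max(),q))
    best.sort(key=lambda t:t[0]); print(g,len(best),[b[1].round(2).tolist() for b in best[:2]])
E
```

```text
[ 5.44047e+02  3.92713e+02  3.25268e+02  3.19038e+02 -4.40000e-02
  3.09800e+00] [ 0.65 -0.94  1.63 -0.   -0.   -0.    0.5   1.41 -1.63  0.   -0.    0.
 -0.11  3.64]
((478, -120, 85), -3.5, 65) 14 [[0.68, 1.07, 0.01, 1.71, -0.82, 1.38, 1.24], [0.69, 1.07, -0.01, 1.71, -0.81, 1.37, 1.23]]
((482, -59, 52), -3.5, 65) 11 [[0.6, 1.11, -0.01, 1.79, -0.91, 1.27, 1.31], [0.62, 1.11, -0.03, 1.79, -0.9, 1.25, 1.3]]
((482, -59, 55), -3.5, 45) 16 [[0.47, 0.92, 0.04, 1.93, -0.9, 0.98, 1.23], [0.43, 0.92, 0.11, 1.93, -0.94, 1.02, 1.26]]
((482, -67, 45), -3.5, 30) 18 [[0.41, 0.83, -0.02, 2.0, -0.79, 0.7, 1.05], [0.11, 0.88, 0.44, 2.0, -1.08, 0.96, 1.31]]
((482, -60, 45), -3.5, 15) 13 [[0.29, 0.75, -0.07, 2.06, -0.51, 0.44, 0.66], [-0.07, 0.8, 0.46, 2.06, -1.02, 0.7, 1.13]]
((485, -20, 150), -3.5, 20) 16 [[0.07, 0.57, 0.22, 2.03, -0.69, 0.76, 0.75], [-0.02, 0.59, 0.34, 2.03, -0.76, 0.81, 0.82]]
((485, -20, 150), -3.5, -20) 17 [[-0.58, 0.62, 0.52, 2.02, 0.08, 0.62, -0.27], [-0.66, 0.65, 0.65, 2.02, -0.05, 0.62, -0.13]]
((488, 40, 170), -3.5, -10) 16 [[-0.6, 0.56, 0.53, 1.99, -0.16, 0.69, -0.08], [-0.6, 0.56, 0.52, 1.99, -0.15, 0.68, -0.08]]
((488, 40, 170), -3.5, -30) 10 [[-0.9, 0.73, 0.74, 1.92, 0.05, 0.79, -0.37], [-0.89, 0.72, 0.71, 1.92, 0.07, 0.79, -0.39]]
((488, 40, 170), -3.5, -55) 16 [[-1.1, 1.01, 0.86, 1.82, 0.2, 0.98, -0.58], [-0.98, 0.92, 0.64, 1.82, 0.4, 1.04, -0.78]]
((488, 40, 170), -3.5, -75) 16 [[-1.16, 1.24, 0.9, 1.73, 0.3, 1.16, -0.69], [-1.11, 1.18, 0.78, 1.73, 0.4, 1.19, -0.79]]
```

```bash
python3 - <<'E'
from cell import ctrl
from h import *
a=pose(ctrl.read_state())
b=rows(a,goal([477,-150,210],-3.5,30),10); rows(b,goal([478.3,-124,89],-3.5,58),5)
E
```

```text
[[-0.278, 0.66, 0.183, 0.492, 0.102, 0.383], [-0.252, 0.679, 0.146, 0.492, 0.102, 0.383], [-0.227, 0.695, 0.108, 0.492, 0.102, 0.383], [-0.199, 0.708, 0.069, 0.492, 0.102, 0.383], [-0.171, 0.718, 0.031, 0.492, 0.102, 0.383]]
[[-0.142, 0.725, -0.008, 0.492, 0.102, 0.383], [-0.113, 0.728, -0.047, 0.492, 0.102, 0.383], [-0.083, 0.729, -0.085, 0.492, 0.102, 0.383], [-0.052, 0.727, -0.124, 0.492, 0.102, 0.383], [-0.022, 0.72, -0.162, 0.492, 0.102, 0.383]]
max 0.729
[[-0.001, 0.152, 0.471, 0.934, -0.001, -0.001], [-0.001, 0.197, 0.455, 0.934, -0.001, -0.001], [-0.002, 0.24, 0.432, 0.934, -0.001, -0.001], [-0.001, 0.282, 0.408, 0.934, -0.001, -0.001], [-0.001, 0.32, 0.378, 0.934, -0.001, -0.001]]
max 0.934
```

Call:
apply_moves([
  [[-0.28,0.66,0.18,0.49,0.1,0.38],[-0.25,0.68,0.15,0.49,0.1,0.38],[-0.23,0.7,0.11,0.49,0.1,0.38],[-0.2,0.71,0.07,0.49,0.1,0.38],[-0.17,0.72,0.03,0.49,0.1,0.38]],
])

```text
clock: 2.38
eef_pos: [485.7, 28.2, 255.5]
tool_rot: [-2.88, -0.028, 0.147]
force: [0.6, -0.3, -0.2]
width: 85.7
```

Call:
apply_moves([
  [[-0.14,0.72,-0.01,0.49,0.1,0.38],[-0.11,0.73,-0.05,0.49,0.1,0.38],[-0.08,0.73,-0.08,0.49,0.1,0.38],[-0.05,0.73,-0.12,0.49,0.1,0.38],[-0.02,0.72,-0.16,0.49,0.1,0.38]],
])

```text
clock: 3.0
eef_pos: [478.3, -150.7, 209.5]
tool_rot: [-2.62, 0.0, -0.057]
force: [1.4, 0.1, 0.0]
width: 85.3
```

```bash
python3 - <<'E'
from cell import ctrl,viewer
from h import *
s=ctrl.read_state(); print(s["qpos"].round(2),s["eef_pos"].round(1),s["tool_rot"].round(3),s["clock"])
c=viewer.camera_info("wrist"); im=viewer.get_image("wrist"); cv2.imwrite("pics/w1.png",im)
rows(pose(s),goal([478.3,-124,89],-3.5,58),5)
# predicted slab corners
for X in [(451,-94,68),(509,-97,68),(517,39,68),(460,43,68)]: print(proj(c,X).round())
E
```

```text
[ 0.36  0.62  0.3   1.82 -0.67  1.15  1.  ] [ 478.3 -150.7  209.5] [-2.62   0.    -0.057] 3.0
[[-0.006, 0.148, 0.471, 0.937, 0.006, 0.005], [-0.006, 0.193, 0.455, 0.937, 0.006, 0.005], [-0.007, 0.237, 0.433, 0.937, 0.006, 0.005], [-0.006, 0.278, 0.408, 0.937, 0.006, 0.005], [-0.007, 0.316, 0.379, 0.937, 0.006, 0.005]]
max 0.937
[245. 210.]
[314. 209.]
[311.  67.]
[250.  66.]
```

View pics/w1.png

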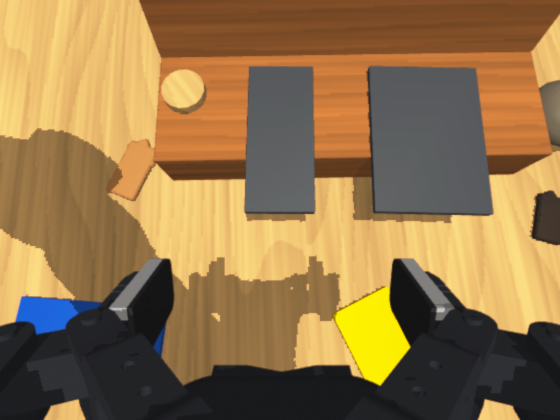

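The wrist view shows the narrow slab with its near edge at (246–314, 211). That is within 2 px of where my measurement projects. I go on to the pregrasp.

Call:
apply_moves([
  [[-0.01,0.15,0.47,0.94,0,0],[-0.01,0.19,0.455,0.94,0,0],[-0.01,0.24,0.43,0.94,0,0],[-0.01,0.28,0.41,0.94,0,0],[0,0.32,0.38,0.94,0,0]],
])

```text
clock: 3.68
eef_pos: [477.8, -123.3, 88.1]
tool_rot: [-2.127, 0.0, -0.056]
force: [0.1, 0.6, -0.9]
width: 85.4
```

```bash
python3 - <<'E'
from cell import ctrl,viewer
from h import *
s=ctrl.read_state(); print(s["qpos"].round(2),s["eef_pos"].round(1),s["tool_rot"].round(3),s["clock"])
rows(pose(s),goal([482.2,-60.4,49],-3.5,58),5)
E
```

```text
[ 0.63  1.03  0.1   1.73 -0.85  1.33  1.3 ] [ 477.8 -123.3   88.1] [-2.127  0.    -0.056] 3.675
[[0.003, -0.001, 0.297, -0.004, 0.009, 0.005], [0.004, -0.0, 0.297, -0.004, 0.009, 0.005], [0.002, -0.001, 0.296, -0.004, 0.009, 0.005], [0.003, -0.001, 0.297, -0.004, 0.009, 0.005], [0.002, -0.001, 0.297, -0.004, 0.009, 0.005]]
max 0.297
```

Call:
apply_moves([
  [[0.003,0,0.3,0,0.01,0],[0.003,0,0.3,0,0.01,0],[0.003,0,0.3,0,0.01,0],[0.003,0,0.3,0,0,0],[0.003,0,0.28,0,0,0]],
])

```text
clock: 4.3
eef_pos: [482.2, -59.3, 49.9]
tool_rot: [-2.13, -0.002, -0.057]
force: [0.3, 0.6, -0.2]
width: 85.4
```

Call:
apply_moves([
  [[0,0,0,0,0,0],[0,0,0,0,0,0],[0,0,0,0,0,0],[0,0,0,0,0,0],[0,0,0,0,0,0]],
], claw=-1)

```text
clock: 4.92
eef_pos: [481.9, -60.8, 49.8]
tool_rot: [-2.129, -0.001, -0.059]
force: [-0.9, 0.1, 1.8]
width: 59.2
```

```bash
python3 - <<'E'
from cell import ctrl,viewer
from h import *
s=ctrl.read_state(); print(s["qpos"].round(2),s["eef_pos"].round(1),s["tool_rot"].round(3),s["clock"],s["width"],s["force"].round(1))
c=viewer.camera_info("wrist"); im=viewer.get_image("wrist"); cv2.imwrite("pics/w2.png",im)
# stand frame: x dir 88.1deg ; slab dir now
p,R=pose(s); d=R.apply([0,0,1])
G=p-28*d; print("G",G.round(1))
E
```

```text
[ 0.57  1.07  0.06  1.82 -0.94  1.19  1.37] [481.9 -60.8  49.8] [-2.129e+00 -1.000e-03 -5.900e-02] 4.925 59.233732201599445 [-0.9  0.1  1.8]
G [480.5 -84.5  64.6]
```

View pics/w2.png

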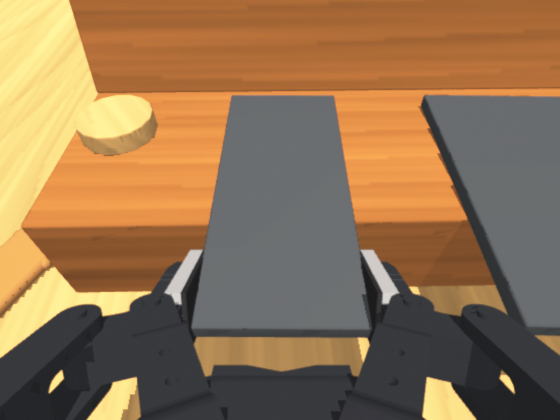

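Both pads hold the slab near its front end, with side edges at (195,300) and (370,300), and the width is right at 59 mm. Next I square it to the stand and push it towards the board.

```bash
python3 - <<'E'
from cell import ctrl,viewer
from h import *
s=ctrl.read_state(); p,R=pose(s); ds=np.array([.033,.999,0])
b=rows((p,R),goal(p+11*ds+[1,0,-.3],-1.9,58),5)
print(R.inv().apply(ds)/50)
E
```

```text
[[0.003, -0.022, 0.038, 0.0, -0.042, -0.025], [0.003, -0.023, 0.038, 0.0, -0.042, -0.025], [0.003, -0.022, 0.038, 0.0, -0.042, -0.025], [0.004, -0.023, 0.038, 0.0, -0.042, -0.025], [0.004, -0.022, 0.038, 0.0, -0.042, -0.025]]
max 0.042
[-0.00051209 -0.01059103  0.01694709]
```

Call:
apply_moves([
  [[0.003,-0.022,0.038,0,-0.042,-0.025],[0.003,-0.022,0.038,0,-0.042,-0.025],[0.003,-0.022,0.038,0,-0.042,-0.025],[0.003,-0.022,0.038,0,-0.042,-0.025],[0.003,-0.022,0.038,0,-0.042,-0.025]],
])

```text
clock: 5.6
eef_pos: [483.4, -49.5, 49.7]
tool_rot: [-2.129, -0.001, -0.033]
force: [-1.2, -4.9, 7.1]
width: 59.2
```

Call:
apply_moves([
  [[0,-0.01,0.017,0,0,0],[0,-0.01,0.017,0,0,0],[0,-0.01,0.017,0,0,0],[0,0,0,0,0,0],[0,0,0,0,0,0]],
])

```text
clock: 6.22
eef_pos: [483.6, -46.5, 49.8]
tool_rot: [-2.129, -0.001, -0.033]
force: [-0.7, -4.4, 6.4]
width: 58.7
```

Call:
apply_moves([
  [[0,-0.01,0.017,0,0,0],[0,0,0,0,0,0],[0,-0.01,0.017,0,0,0],[0,0,0,0,0,0],[0,0,0,0,0,0]],
])

```text
clock: 6.85
eef_pos: [483.6, -45.7, 49.7]
tool_rot: [-2.13, -0.001, -0.034]
force: [-1.1, -8.0, 9.4]
width: 58.7
```

```bash
python3 - <<'E'
from cell import ctrl,viewer
from h import *
s=ctrl.read_state(); print(s["eef_pos"].round(1),s["force"].round(1),s["torque"].round(2))
im=viewer.get_image("wrist"); cv2.imwrite("pics/w3.png",cv2.resize(im[60:260,150:450],None,fx=2.5,fy=2.5))
E
```

```text
[483.6 -45.7  49.7] [-1.1 -8.   9.4] [-0.08  0.07  0.04]
```

View pics/w3.png

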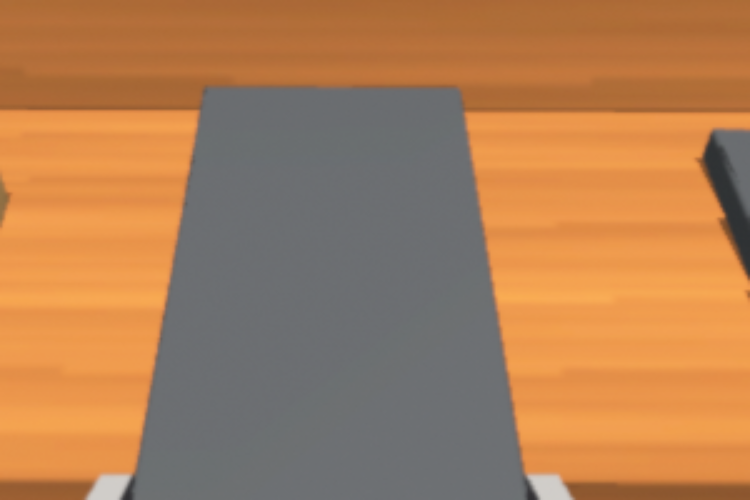

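The far edge of the slab at (330,88) now overlaps the board's foot line at row 110. The edge is square to that line, and the arm moved only 0.8 mm of the last 2 mm while the force rose. I'll press once more to confirm contact.

Call:
apply_moves([
  [[0,-0.01,0.017,0,0,0],[0,-0.01,0.017,0,0,0],[0,0,0,0,0,0],[0,0,0,0,0,0],[0,0,0,0,0,0]],
])

```text
clock: 7.52
eef_pos: [483.7, -45.6, 49.7]
tool_rot: [-2.132, -0.001, -0.035]
force: [-2.1, -13.2, 13.0]
width: 59.2
```

Firm contact: 13 N at the board, and the arm no longer advances. Next I tip it along an arc about the foot, with the foot easing back as the upper edge swings into the board.

```bash
cat > arc.py <<'E'
import sys
from cell import ctrl
from h import *
s=ctrl.read_state(); a=pose(s)
yaw=-1.95; P0=np.array([483.7,-45.6,49.7]); F0=np.array([489.,57.9,60]); tilt0=57.9
e=np.array([np.cos(np.radians(yaw)),np.sin(np.radians(yaw)),0]); ds=np.array([-e[1],e[0],0])
def tgt(th,dz=-1.5,dx=0.):
    t=np.radians(th)
    if th<=90: f=ds*min(0,-(8*np.sin(t)-1.7*np.cos(t)))
    else: f=-8*(ds*np.sin(t)+np.array([0,0,np.cos(t)]))
    p=F0+f+Ro.from_rotvec(-t*e).apply(P0-F0)+ds*dx+[0,0,dz]
    return p,goal(p,yaw,tilt0-th)[1]
meas=tilt0-(np.degrees(s["tool_rot"][0])%360-180); print("theta now",round(meas,1),"err to arc",(a[0]-tgt(meas,0)[0]).round(1),"q",s["qpos"].round(2),"F",s["force"].round(1))
if len(sys.argv)>1:
    th1=float(sys.argv[1]); dz=float(sys.argv[2]); dx=float(sys.argv[3]); n=int(sys.argv[4]) if len(sys.argv)>4 else 5
    P,R=a; out=[]
    for i in range(n):
        q,Q=tgt(meas+(th1-meas)*(i+1)/n,dz,dx)
        d=(R.inv().apply(q-P)/50).round(3); r=(np.degrees((R.inv()*Q).as_rotvec())/6).round(3)
        print([float(v) for v in np.r_[d,r]],end=",\n"); P=P+R.apply(d*50); R=R*Ro.from_rotvec(np.radians(r*6))
E
python3 arc.py 20 -0.5 0.5
```

```text
theta now 0.1 err to arc [-0.   0.  -0.1] q [ 0.55  1.07  0.05  1.83 -0.95  1.18  1.37] F [ -2.1 -13.2  13. ]
[0.0, -0.116, -0.073, -0.664, -0.016, 0.005],
[0.0, -0.118, -0.085, -0.665, -0.0, 0.0],
[0.0, -0.117, -0.085, -0.664, -0.0, 0.0],
[0.0, -0.11, -0.093, -0.665, -0.0, 0.0],
[0.0, -0.109, -0.092, -0.664, -0.0, 0.0],
```

Call:
apply_moves([
  [[0,-0.115,-0.075,-0.665,-0.015,0],[0,-0.118,-0.085,-0.665,0,0],[0,-0.117,-0.085,-0.665,0,0],[0,-0.11,-0.093,-0.665,0,0],[0,-0.11,-0.092,-0.665,0,0]],
])

```text
clock: 8.15
eef_pos: [483.9, -44.0, 84.3]
tool_rot: [-2.485, -0.001, -0.034]
force: [-1.3, -7.5, 3.7]
width: 58.7
```

```bash
python3 arc.py 42 -0.5 0.3
```

```text
theta now 20.3 err to arc [ 0.2 -0.  -2. ] q [ 0.34  0.82  0.16  1.97 -0.93  0.94  1.23] F [-1.3 -7.5  3.7]
[-0.004, -0.142, -0.119, -0.723, -0.004, 0.005],
[0.0, -0.118, -0.098, -0.724, 0.0, -0.0],
[0.0, -0.118, -0.098, -0.723, 0.0, -0.0],
[0.0, -0.118, -0.096, -0.723, 0.0, -0.0],
[0.0, -0.118, -0.096, -0.724, 0.0, -0.0],
```

Call:
apply_moves([
  [[0,-0.135,-0.113,-0.723,0,0],[0,-0.118,-0.098,-0.723,0,0],[0,-0.118,-0.098,-0.723,0,0],[0,-0.118,-0.096,-0.723,0,0],[0,-0.118,-0.096,-0.723,0,0]],
])

```text
clock: 8.78
eef_pos: [484.6, -29.7, 121.5]
tool_rot: [-2.864, -0.002, -0.033]
force: [-1.4, -5.5, 2.6]
width: 59.1
```

```bash
python3 arc.py 64 -0.7 0.3; python3 - <<'E'
from cell import viewer
import cv2
im=viewer.get_image("side"); cv2.imwrite("pics/s2.png",cv2.resize(im[60:260,150:450],None,fx=2.5,fy=2.5,interpolation=cv2.INTER_CUBIC))
E
```

```text
theta now 42.0 err to arc [ 0.3  0.3 -0.2] q [-0.03  0.63  0.35  2.06 -0.78  0.71  0.89] F [-1.4 -5.5  2.6]
[-0.006, -0.117, -0.086, -0.734, -0.015, 0.012],
[-0.0, -0.121, -0.095, -0.735, 0.0, -0.0],
[-0.0, -0.12, -0.094, -0.734, 0.0, -0.0],
[-0.0, -0.122, -0.094, -0.734, 0.0, -0.0],
[-0.0, -0.122, -0.093, -0.735, 0.0, -0.0],
```

View pics/s2.png

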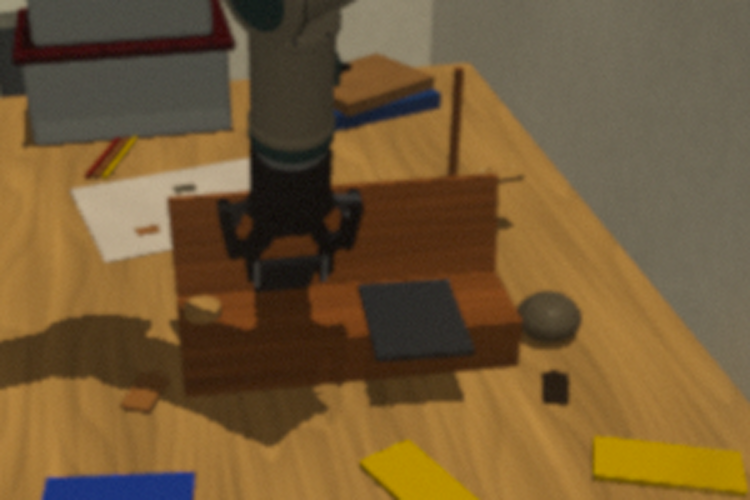

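The side view shows the slab tipped about 40° between the fingers at (290,272). The wide slab at (415,318) hasn't moved. I continue the arc.

Call:
apply_moves([
  [[0,-0.117,-0.086,-0.735,-0.01,0.01],[0,-0.121,-0.095,-0.735,0,0],[0,-0.121,-0.094,-0.735,0,0],[0,-0.121,-0.094,-0.735,0,0],[0,-0.121,-0.093,-0.735,0,0]],
])

```text
clock: 9.45
eef_pos: [485.5, -2.6, 149.0]
tool_rot: [3.036, -0.001, -0.033]
force: [-0.6, -5.0, 3.1]
width: 58.9
```

```bash
python3 arc.py 84 -0.7 0
```

```text
theta now 63.9 err to arc [0.3 0.6 0.5] q [-0.58  0.63  0.69  2.06 -0.48  0.63  0.38] F [-0.6 -5.   3.1]
[-0.006, -0.101, -0.06, -0.669, -0.011, 0.009],
[0.0, -0.113, -0.084, -0.669, 0.0, -0.0],
[0.0, -0.113, -0.084, -0.669, 0.0, -0.0],
[0.0, -0.114, -0.084, -0.669, 0.0, -0.0],
[0.0, -0.114, -0.084, -0.669, 0.0, -0.0],
```

Call:
apply_moves([
  [[0,-0.101,-0.06,-0.67,-0.01,0.01],[0,-0.113,-0.084,-0.67,0,0],[0,-0.113,-0.084,-0.67,0,0],[0,-0.114,-0.084,-0.67,0,0],[0,-0.114,-0.084,-0.67,0,0]],
])

```text
clock: 10.07
eef_pos: [486.9, 29.6, 162.6]
tool_rot: [2.686, 0.0, -0.033]
force: [-0.4, -2.7, 10.3]
width: 59.0
```

```bash
python3 arc.py 98 -0.7 0
```

```text
theta now 84.0 err to arc [0.6 0.4 0.7] q [-0.99  0.82  0.97  1.98 -0.3   0.74  0.03] F [-0.4 -2.7 10.3]
[-0.012, -0.084, -0.031, -0.467, -0.005, 0.012],
[-0.0, -0.08, -0.059, -0.466, 0.0, -0.0],
[-0.0, -0.078, -0.066, -0.467, 0.0, -0.0],
[-0.0, -0.078, -0.067, -0.466, 0.0, -0.0],
[-0.0, -0.078, -0.067, -0.467, 0.0, -0.0],
```

Call:
apply_moves([
  [[-0.01,-0.084,-0.035,-0.467,0,0.01],[0,-0.08,-0.06,-0.467,0,0],[0,-0.078,-0.066,-0.467,0,0],[0,-0.078,-0.067,-0.467,0,0],[0,-0.078,-0.067,-0.467,0,0]],
])

```text
clock: 10.7
eef_pos: [487.6, 54.7, 165.9]
tool_rot: [2.441, -0.0, -0.032]
force: [0.2, 1.0, 17.6]
width: 58.7
```

```bash
python3 arc.py 102 0 0; python3 - <<'E'
from cell import viewer
import cv2,numpy as np
a=viewer.get_image("side")[90:230,190:380];b=viewer.get_image("top")[110:270,170:300]
z=lambda i,f:cv2.resize(i,None,fx=f,fy=f,interpolation=cv2.INTER_CUBIC)
a=z(a,2.1);b=z(b,2.1);h=max(len(a),len(b))
p=lambda i:np.pad(i,((0,h-len(i)),(0,0),(0,0)))
cv2.imwrite("pics/s3.png",np.hstack([p(a),p(b)]))
E
```

```text
theta now 98.0 err to arc [0.5 0.4 0.7] q [-1.15  1.01  1.07  1.89 -0.22  0.88 -0.13] F [ 0.2  1.  17.6]
[-0.01, -0.025, -0.003, -0.132, -0.013, 0.01],
[-0.0, -0.022, -0.019, -0.132, 0.0, -0.0],
[-0.0, -0.021, -0.019, -0.132, 0.0, -0.0],
[-0.0, -0.022, -0.02, -0.132, 0.0, -0.0],
[-0.0, -0.022, -0.019, -0.132, 0.0, -0.0],
```

View pics/s3.png

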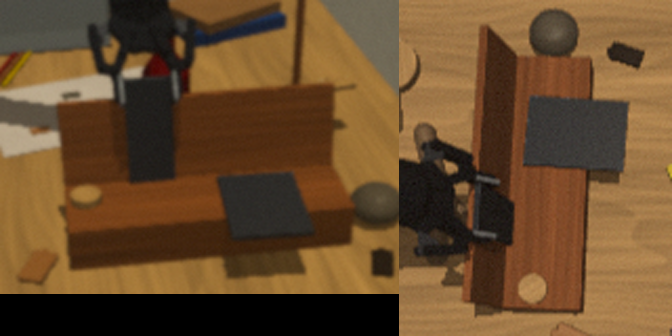

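The slab stands at about 98°, with its foot at (152,178) in the side crop, and the wide slab hasn't moved. I finish the lean and then release.

Call:
apply_moves([
  [[0,-0.025,-0.01,-0.13,0,0],[0,-0.022,-0.02,-0.13,0,0],[0,-0.021,-0.02,-0.13,0,0],[0,-0.021,-0.02,-0.1,0,0],[0,0,0,0,0,0]],
])

```text
clock: 11.42
eef_pos: [487.9, 60.2, 165.9]
tool_rot: [2.39, 0.0, -0.032]
force: [0.0, 1.5, 19.4]
width: 58.7
```

Call:
apply_moves([
  [[0,0,0,0,0,0],[0,0,0,0,0,0],[0,0,0,0,0,0],[0,0,0,0,0,0],[0,0,0,0,0,0]],
], claw=1)

```text
clock: 12.05
eef_pos: [486.4, 62.0, 162.1]
tool_rot: [2.396, 0.003, -0.034]
force: [0.2, 0.2, 0.2]
width: 85.6
```

```bash
python3 arc.py; python3 - <<'E'
from cell import viewer
import cv2,numpy as np
a=viewer.get_image("side")[90:230,190:380];b=viewer.get_image("wrist")
a=cv2.resize(a,None,fx=2.1,fy=2.1,interpolation=cv2.INTER_CUBIC);b=cv2.resize(b,None,fx=.7,fy=.7)
cv2.imwrite("pics/s4.png",np.hstack([a,b]))
E
```

```text
theta now 100.6 err to arc [-0.8  2.9 -3.1] q [-1.17  1.05  1.07  1.87 -0.22  0.91 -0.16] F [0.2 0.2 0.2]
```

View pics/s4.png

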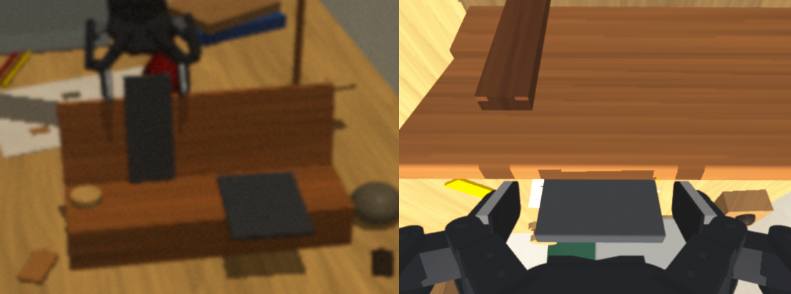

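The slab leans against the board on its own, at (150,130) in the side crop. The jaws are open on both sides of it with clear gaps. I retreat straight up.

Call:
apply_moves([
  [[0,0.1,-0.11,0,0,0],[0,0.27,-0.29,0,0,0],[0,0.27,-0.29,0,0,0],[0,0.4,-0.43,0,0,0],[0,0.4,-0.43,0,0,0]],
])

```text
clock: 12.78
eef_pos: [486.8, 61.4, 270.3]
tool_rot: [2.396, 0.001, -0.034]
force: [-0.3, -0.0, -0.6]
width: 85.5
```

```bash
python3 - <<'E'
from cell import viewer,ctrl
from h import *
s=ctrl.read_state(); print(s["eef_pos"].round(1),s["force"].round(1))
A=viewer.get_image("side");B=viewer.get_image("top");a=A[90:230,190:380];b=B[110:270,170:300]
z=lambda i,f:cv2.resize(i,None,fx=f,fy=f,interpolation=cv2.INTER_CUBIC)
a=z(a,2.4);b=z(b,2.4);h=max(len(a),len(b)); p=lambda i:np.pad(i,((0,h-len(i)),(0,0),(0,0)))
cv2.imwrite("pics/s5.png",np.hstack([p(a),p(b)]))
# wide slab recheck in top
c=viewer.camera_info("top"); U=z(B[140:200,215:300],4).astype(int); m=((abs(U[...,2]-U[...,0])<14)&(U[...,2]<95)).astype(np.uint8)
m=cv2.morphologyEx(m,cv2.MORPH_OPEN,np.ones((9,9)))
k=max(cv2.findContours(m,cv2.RETR_EXTERNAL,cv2.CHAIN_APPROX_NONE)[0],key=cv2.contourArea)
P=np.array([ray(c,q,68)[:2] for q in (k[:,0,:]+.5)/4-.5+[215,140]],np.float32); print("wide",cv2.minAreaRect(P))
# expected side pixels: foot edge / top of slab leaning 12deg
cs=viewer.camera_info("side")
for x in(459,519):
    for q in((50.,60.),(50+137*.213,60+137.)): print("exp side crop",((proj(cs,(x,q[0],q[1]))-[190,90])*2.4).round())
E
```

```text
[486.8  61.4 270.3] [-0.3 -0.  -0.6]
wide ((615.1788940429688, -34.78436279296875), (137.2714385986328, 97.12165069580078), 85.41785430908203)
exp side crop [149. 211.]
exp side crop [140.  90.]
exp side crop [201. 206.]
exp side crop [194.  85.]
```

View pics/s5.png

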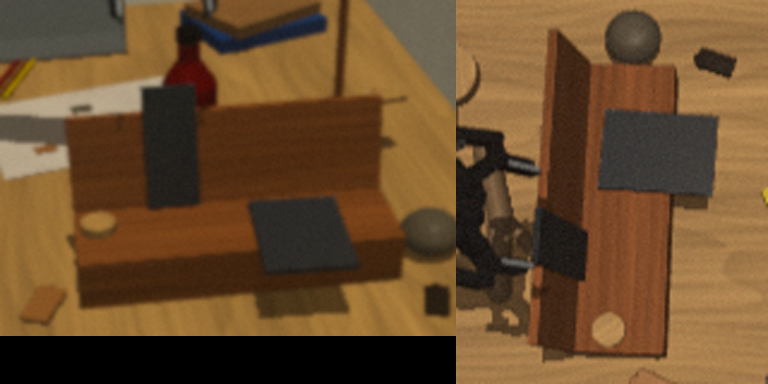

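The slab stands alone where predicted: foot corners at about (148,208) and (200,205), top at (142,90) and (193,85). The wide slab is where it was, and the gripper is clear of everything. I hand the job in.

```bash
python3 -c "
from cell import ctrl
print(ctrl.finish_job())"
```

```text
the job is handed in; nothing more can be done
None
```

The narrow slab is standing up and leaning against the backboard by itself, and the job is handed in at about 13 s of robot time. I gripped it by its long sides near the front end and pushed it about 15 mm until it met the board. I then tipped it about its +x end to roughly 101°, released it and lifted the gripper straight up.

- **Narrow slab:** after release the side picture shows its corners within about 4 crop pixels (4 mm or so) of where they should be for a slab leaning on the board. The gripper is about 100 mm higher and the wrist force is about zero.
- **Wide slab:** it measures within 0.3 mm and 0.1° of where it started.
- **Forces:** the highest wrist reading was about 20 N, taken at the end of each move.
- **Small disagreements:** the tool ran up to 2 mm off the planned arc early on, on the low side, so the foot was not lifted. In the last degrees past vertical the slab rests on the other edge of its end face, so geometry raises the foot edge by up to 1.7 mm. I could not measure that in the pictures.

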